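# Wedge the row of tubes tight in the welding jig

### The job

Lock the three square tubes in the welding jig so that they stand tight together for tacking: take the thick tapered metal wedge, set it upright, narrow end down, in the open gap between the last tube and the end stop, and press it down until it jams and no play is left anywhere in the row. Do not drop it, and let go when it is home.

Things in the scene. Friction and masses are not known exactly. Their poses are not given: they have to be found in the camera images.
- jig: Fixed dark steel jig; origin: centre of underside, z up, row of three tubes along its y. Base plate 90 x 250 (y), 12 mm thick. An end stop at each end, 46 mm wide in x, top 67 mm above the origin, inner faces at y = -86 and +86 mm. Rails 12 mm high beside the tubes, x 25 to 32 mm either side, up to y = +44. The row has 34 mm of slack: one open gap of 26+ mm at the +y stop, the rest slits.
- gap (a point): Fixed point on top of the jig's base plate (12 mm above the jig's origin), at jig x = 0, y = 69 mm, axes as the jig's: middle of the gap when tight (34 mm along y). There the wedge jams with its x along the jig's x (either way round), foot about 10 mm above this point, top 20 mm above the tubes. Right of the table (world y below -0.3 m) the pipe rest's arm hangs 0.26 to 0.53 m up: pass over it.
- end_tube: Last tube of the row, beside the gap: upright loose square steel tube, 46 x 46 mm, 55 mm high, 0.52 kg, like the other two. Origin: centre of its underside, on the base plate; axes as the jig's. Its +y face, 23 mm from the origin, bounds the gap. In the tight row it lies at y = 29 mm in the jig's frame; at the start 5 to 8 mm more; it slides as the wedge goes in.
- wedge: Thick aluminium wedge, 0.28 kg, upright on its narrow end. Origin: centre of that foot. 65 mm high, 56 mm wide along x (parallel sides: grip here, high up), thickness along y 16 mm at the foot to 42 at the top. 8 to 18 N down jams it; friction holds it. Bystanders, also 56 wide: a thin wedge (65 high, 10 to 16 thick) would drop through; a straight block (50 high, 44 thick) cannot enter.
There are look-alikes about, which are no part of the job. Leave any pink look-alike of the wedge alone.

How it is judged:
By the outcome, as a careful person would: the job done as asked, in the order asked, and still so for the second after the job is handed in, with the robot touching nothing.
It also fails if it takes over 42 s, if anything falls off the work surface, if the arm or the gripper's body presses on something with over 40 N, if the wrist force passes 120 N, or if a joint passes its speed limit or range.

### The arm

A 7-joint arm with a two-finger parallel gripper is mounted at the origin on a cart in front of the work surface, level with it; the furniture and walls round the work are solid. World frame = base frame: x ahead of the robot, y to its left, z up, the work surface at z = 0. Lengths are in m, angles in rad, forces in N, time in s.
With the tool pointing down it reaches from about 0.425 to 0.925 m from the base axis. Payload 6.8 kg.
Tool frame: the origin (TCP) lies at the very end of the fingers, on their centre line; the grasp point (between the pads) lies 19 mm behind it; z points along the fingers, y is the direction in which the jaws open and shut (so a half turn about z gives the same grasp; the last joint's range is limited). The gripper opens to 88 mm and grips with 3 to 60 N. Pads are 20 mm wide; open, the fingers measure 115 mm over their backs; the gripper's body (75 mm by 178 mm) begins 61 mm behind the grasp point.
Start: joints at [-1.338, 0.477, 0.022, 1.555, -0.011, 1.109, -0.083], TCP at [0.226, 0.636, 0.223] pointing down, gripper open.
Joint ranges: [-2.96, 2.96], [-0.34, 2.1], [-1.41, 1.46], [0.24, 2.44], [-1.37, 4.51], [0.17, 1.92], [-2.96, 2.96]. Speed limits (rad/s): [2.39, 2.39, 3.14, 3.14, 3.14, 3.14, 3.14].

### API

Orientations are given as [roll, pitch, yaw] about the fixed x, y, z axes, in that order (R = Rz(yaw) Ry(pitch) Rx(roll)).
In Python, from cell import env gives the robot as it stands. The module is installed in compiled form; this text tells all that it offers. Calls block until the motion is done:
- env.reach(position, orientation): joint-space move of the TCP to a pose.
- env.move_straight(position, attitude=None, v=0.15): straight line of the TCP; attitude=None keeps the orientation; v is the mean speed in m/s.
- env.movej(angles): joint-space move.
- env.command_gripper(opening, force=None): finger opening in m; force is the grip in N (None keeps the last); returns when the fingers have stopped.
- env.hold(seconds).
- env.inverse_kinematics(position, orientation): joint angles nearest the present ones, or None.
- env.read_state(): the state.
- env.capture(name): name is "scene" or "top"; returns the picture (480x640x3 uint8, red, green, blue); there is no depth.
- env.camera_model(name): a dict with "fx", "fy", "cx", "cy" (pixels), "R" (3x3) and "t" (3): a world point X has camera coordinates R X + t. Camera axes: x right, y down, z forward; pixel columns grow to the right and rows downward; lengths in m; the calibration is good to about 2 mm. A picture is of the moment at which its call begins. camera_model takes no time and is no camera call.
A pose or a line that the arm cannot do raises env.Unreachable and nothing moves.
- env.finish_job(): hands the job in, once; it reports no verdict.
Trained networks look in the newest picture that a camera, given by its name, has taken for a name from the list of things; names that differ only in an ending like _2 or _b are one class to them, and where a whole thing is asked for, a point or a joint stands for the part that bears it (a point fixed in the world has none). Each returns a list of dicts, best first, with "p" (0 to 1); they miss things now and then, are a little off and sometimes report something else, mostly with a low value. They report only what shows in the picture. A call takes as long as a camera call. They do not tell look-alikes from the thing itself.
- env.trace(camera, thing): "pixels" (480x640 bool, what is visible of it) and "extent" ([left, top, right, bottom] in pixels, round what is visible of it).
- env.pinpoint(camera, thing): "xy" ([column, row] in pixels: a listed point, or the origin of a listed thing).
The state is a dict: "clock": time; "joint_positions": joint angles; "qd": joint speeds; "tau": joint torques, N m; "ee_pos": TCP position; "ee_rot": TCP orientation; "wrist_force": force on the tool from outside, world axes, zero at the start; "torque": the same for the moment, N m; "grip_width": finger opening in m.
Only numpy, scipy, OpenCV 4.12 (cv2) and the standard library are available. Lean on these libraries where they do the work, as an engineer would, in place of code of your own. Each camera call takes 0.05 s, during which the arm holds its last target.

## Working session

There is one attempt and no reset: what is moved stays moved. The work goes in short steps, each a Python script; the robot and the scene stay as the last script left them, time stands still between calls to the robot, and variables do not carry over. Pictures are saved under pics/ and viewed, and the job is handed in when it is done.

```bash
mkdir -p pics; ls
python3 - <<'E'
from cell import env
import cv2,numpy as np
for n in("scene","top"):
    im=env.capture(n); cv2.imwrite(f"pics/{n}0.png",im[:,:,::-1])
    m=env.camera_model(n); print(n,{k:np.round(v,4).tolist() for k,v in m.items()})
    for th in("wedge","jig","end_tube","gap"):
        r=env.pinpoint(n,th); print(th,[(np.round(d["xy"],1).tolist(),round(d["p"],2)) for d in r])
print(env.read_state())
E
```

```text
pics
scene {'fx': 527.7435, 'fy': 527.7435, 'cx': 316.2914, 'cy': 239.9077, 'R': [[-0.8905, -0.455, -0.006], [-0.3467, 0.6871, -0.6385], [0.2946, -0.5665, -0.7696]], 't': [0.4422, 0.2112, 0.742]}
wedge [([378.2, 175.2], 0.71), ([375.2, 223.5], 0.59)]
jig [([260.9, 288.2], 0.73), ([240.9, 294.0], 0.2)]
end_tube [([239.2, 291.2], 0.84)]
gap [([227.6, 306.1], 0.65)]
top {'fx': 481.8669, 'fy': 481.8669, 'cx': 328.2258, 'cy': 233.0706, 'R': [[-0.0148, -0.9996, 0.0247], [-0.9857, 0.0104, -0.1681], [0.1678, -0.0269, -0.9855]], 't': [-0.0233, 0.5283, 0.8279]}
wedge [([383.0, 278.4], 0.96), ([436.8, 255.5], 0.6)]
jig [([269.7, 224.0], 0.85)]
end_tube [([250.5, 216.9], 0.77)]
gap [([236.6, 209.6], 0.88)]
{'clock': 0.5, 'joint_positions': array([-1.33807165,  0.47704313,  0.02237703,  1.55546612, -0.011476  ,
        1.10929304, -0.0830977 ]), 'qd': array([ 0.00072622, -0.00014034,  0.00136224,  0.00035258,  0.00121091,
        0.00044282, -0.00158208]), 'tau': array([-1.78695889e-03, -5.82225180e+01,  1.53102525e+00, -2.72687048e+01,
       -5.45402197e-02,  1.09643448e-02,  3.66263453e-05]), 'ee_pos': array([0.22561199, 0.63615837, 0.22260655]), 'ee_rot': array([-3.14151158e+00,  5.61203511e-06,  2.80077958e+00]), 'wrist_force': array([0.20758404, 0.23293187, 0.17475123]), 'torque': array([ 0.04144769, -0.00659984, -0.00749831]), 'grip_width': 0.08789371469712762}
```

View pics/scene0.png

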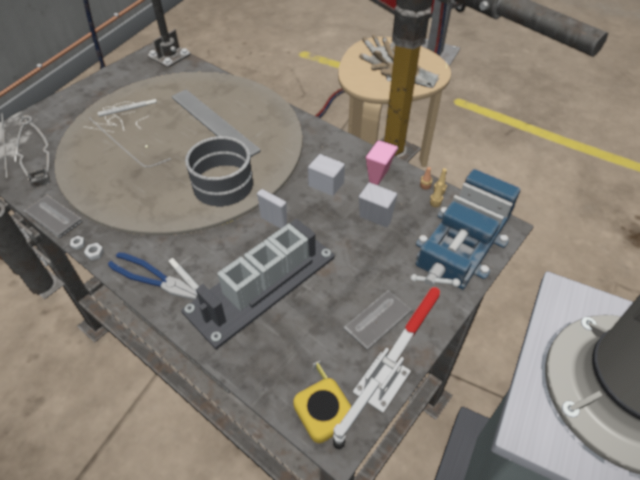

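View pics/top0.png

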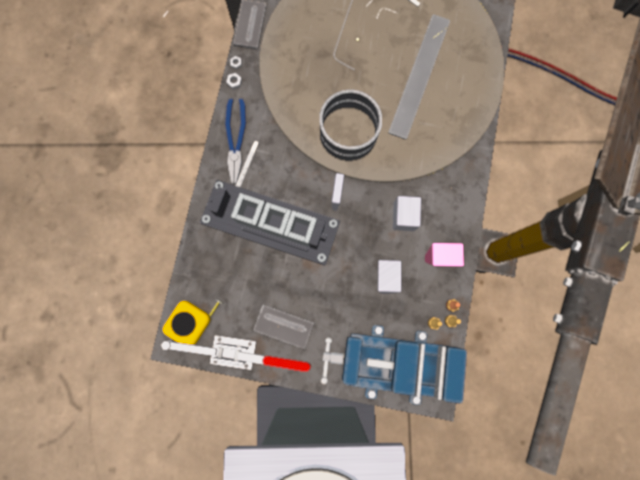

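Candidates: a grey body at scene (326,174) / top (409,212), a grey body at scene (377,204) / top (389,276), the thin one at scene (272,207) / top (338,188), and the pink look-alike at scene (381,160) / top (447,254), which I must leave alone. I'll check them in a close crop.

Run:
```python
import cv2,numpy as np
a=cv2.imread("pics/scene0.png")[140:235,245:405]; b=cv2.imread("pics/top0.png")[165:305,320:480]
A=cv2.resize(a,(800,475),interpolation=cv2.INTER_CUBIC); cv2.imwrite("pics/cs.png",A)
cv2.imwrite("pics/ct.png",cv2.resize(b,(640,560),interpolation=cv2.INTER_CUBIC))
```

```text
(no output)
```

View pics/cs.png

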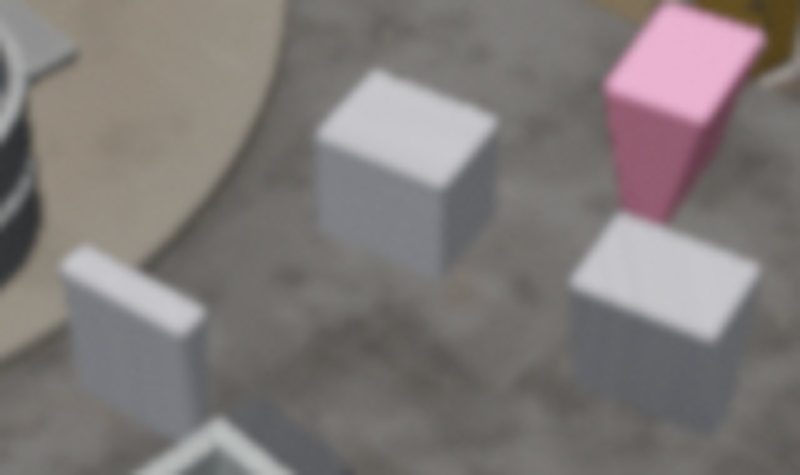

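View pics/ct.png

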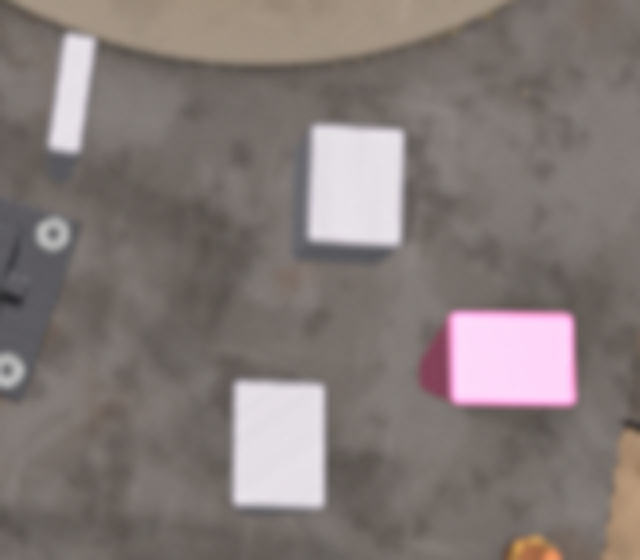

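The body at scene (377,204) / top (389,276) is the thick wedge: its side face narrows downward in scene, and no side faces show in top. The one at scene (326,174) has parallel faces, so it is the straight block, and the one at (272,207) is thin. Next I'll measure poses.

```bash
cat > h.py <<'E'
import numpy as np,cv2
from cell import env
def ray(n,uv,z):
    m=env.camera_model(n);R=np.array(m["R"]);t=np.array(m["t"])
    uv=np.atleast_2d(uv);out=[]
    for u,v in uv:
        d=R.T@np.array([(u-m["cx"])/m["fx"],(v-m["cy"])/m["fy"],1]);c=-R.T@t
        out.append((c+d*(z-c[2])/d[2])[:2])
    return np.array(out)
def proj(n,P):
    m=env.camera_model(n);q=np.atleast_2d(P)@np.array(m["R"]).T+np.array(m["t"])
    return np.c_[m["fx"]*q[:,0]/q[:,2]+m["cx"],m["fy"]*q[:,1]/q[:,2]+m["cy"]]
E
python3 - <<'E'
from h import *
for n,w in(("top",(389,276)),("scene",(377,204))):
    for th in("wedge","jig","end_tube"):
        for i,d in enumerate(env.trace(n,th)):
            print(n,th,i,round(d["p"],2),np.round(d["extent"],0).tolist(),d["pixels"].sum())
            cv2.imwrite(f"pics/m_{n}_{th}_{i}.png",d["pixels"].astype(np.uint8)*255)
im=cv2.imread("pics/top0.png"); g=im.min(2)
# bright tops
th=(g>170).astype(np.uint8)
def rect(n,g,box,z,lo):
    x0,y0,x1,y1=box
    m=np.zeros_like(g);m[y0:y1,x0:x1]=(g[y0:y1,x0:x1]>lo)
    c=max(cv2.findContours(m,cv2.RETR_EXTERNAL,cv2.CHAIN_APPROX_NONE)[0],key=cv2.contourArea)
    W=ray(n,c[:,0,:].astype(float),z)
    r=cv2.minAreaRect((W*1000).astype(np.float32)); print(n,box,r); return r
print(g[276,365:415]); 
rect("top",g,(365,250,415,305),.065,150)
rect("top",g,(225,185,330,250),.067,150)
for lo in(140,170): rect("top",g,(225,185,330,250),.067,lo)
s=cv2.imread("pics/scene0.png").min(2)
print(s[170:235,375])
rect("scene",s,(350,170,402,230),.065,165)
a=im[160:270,180:350]; cv2.imwrite("pics/cj.png",cv2.resize(a,(800,518),interpolation=cv2.INTER_CUBIC))
a=cv2.imread("pics/scene0.png")[215:350,170:345]; cv2.imwrite("pics/cjs.png",cv2.resize(a,(770,594),interpolation=cv2.INTER_CUBIC))
for q,z in((( [383,278.4]),0),([269.7,224],0),([250.5,216.9],.012),([236.6,209.6],.012)): print(ray("top",q,z))
for q,z in((( [375.2,223.5]),0),([260.9,288.2],0),([239.2,291.2],.012),([227.6,306.1],.012)): print(ray("scene",q,z))
E
```

```text
top wedge 0 0.91 [376.0, 262.0, 401.0, 296.0] 775
top wedge 1 0.72 [423.0, 241.0, 465.0, 270.0] 799
top jig 0 0.98 [203.0, 183.0, 340.0, 266.0] 4116
top end_tube 0 0.78 [229.0, 197.0, 264.0, 228.0] 635
scene wedge 0 0.83 [365.0, 143.0, 397.0, 182.0] 866
scene wedge 1 0.58 [359.0, 186.0, 400.0, 227.0] 1229
scene jig 0 0.95 [182.0, 220.0, 337.0, 349.0] 4869
scene end_tube 0 0.76 [216.0, 255.0, 260.0, 308.0] 1512
[ 97  96  97  97  96  95  95  99  99 100 102 103 121 165 208 222 223 222
 223 222 223 222 223 223 223 223 223 222 222 222 222 223 223 224 223 197
 141 101  95  97 100 102 103 105 105 103 102 100 102 106]
top (365, 250, 415, 305) ((448.23193359375, -134.75880432128906), (38.795738220214844, 54.52658462524414), 88.15608215332031)
top (225, 185, 330, 250) ((545.0196533203125, 43.303436279296875), (93.99384307861328, 46.46147155761719), 70.74964904785156)
top (225, 185, 330, 250) ((545.3399047851562, 43.37164306640625), (94.87998962402344, 47.021183013916016), 70.74969482421875)
top (225, 185, 330, 250) ((545.2675170898438, 43.199012756347656), (92.80355834960938, 44.75140380859375), 70.74742889404297)
[ 93  92  92  93  92  92  93  92  93  93  93  93  94 106 138 172 190 195
 196 196 197 196 196 197 197 197 197 197 197 197 196 193 180 155 124 104
  99  97  99  98  99  98  98  99  98  97  96  96  97  96  96  96  95  95
  96  97  97  96  94  96  98 101 103 104 107]
scene (350, 170, 402, 230) ((447.4012451171875, -133.83901977539062), (38.75106430053711, 53.098636627197266), 87.62045288085938)
[[ 0.44806834 -0.13303401]]
[[0.55439048 0.08014185]]
[[0.56607926 0.11514727]]
[[0.58039544 0.14146128]]
[[ 0.44291076 -0.12653694]]
[[0.55357457 0.08607192]]
[[0.57623172 0.11320419]]
[[0.57734973 0.14499221]]
```

View pics/cj.png

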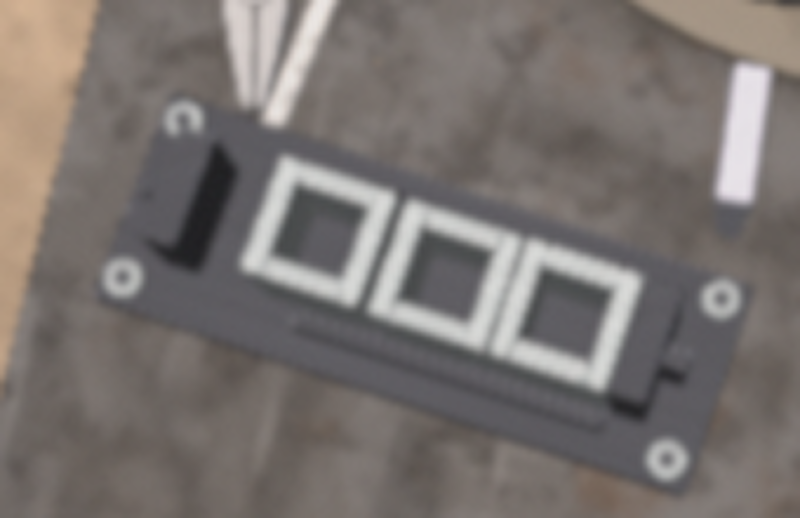

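View pics/cjs.png

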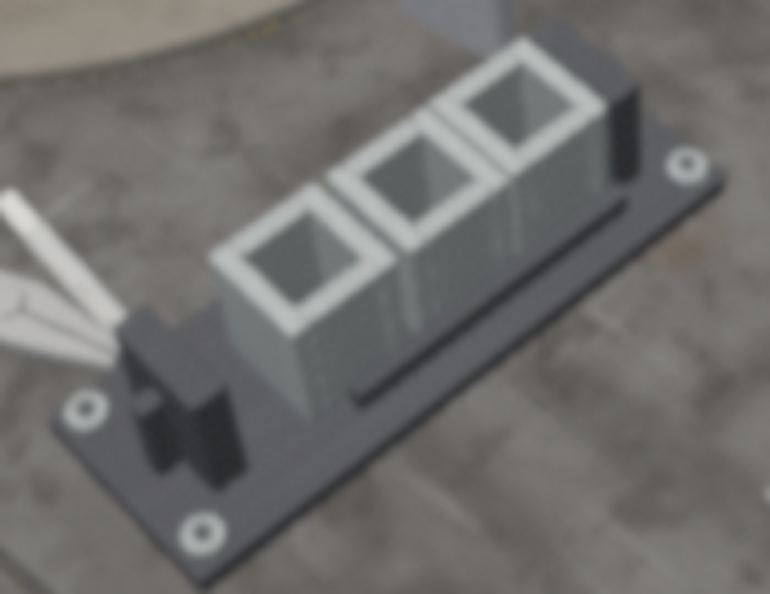

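```bash
cat > fit.py <<'E'
from h import *
from scipy.optimize import least_squares
T=lambda a:np.array(a,float)/(800/170)+[180,160]
S=lambda a:np.array(a,float)/4.4+[170,215]
top=T([(178,95),(100,297),(685,492),(752,285),(215,143),(182,245)])-.4
tp=np.array([(45,125,12),(-45,125,12),(-45,-125,12),(45,-125,12),(23,86,67),(-23,86,67)])/1000
sc=S([(53,422),(203,577),(724,178),(155,308),(225,390)])-.4
sp=np.array([(45,125,12),(-45,125,12),(-45,-125,12),(23,86,67),(-23,86,67)])/1000
def W(p,q):
    c,s=np.cos(p[2]),np.sin(p[2]); return np.c_[p[0]+c*q[:,0]-s*q[:,1],p[1]+s*q[:,0]+c*q[:,1],q[:,2]]
for use in("top","scene","both"):
    def f(p):
        r=[]
        if use!="scene": r.append((proj("top",W(p,tp))-top).ravel())
        if use!="top": r.append((proj("scene",W(p,sp))-sc).ravel())
        return np.concatenate(r)
    o=least_squares(f,[.553,.083,-.336],loss="soft_l1"); print(use,o.x,np.degrees(o.x[2]),np.round(o.fun,1).tolist())
p=o.x
print("gap",W(p,np.array([[0,.069,.012]])),"gap seen top/scene: .5804 .1415 / .5773 .1450")
# tube row in jig frame from top faces
c,s=np.cos(p[2]),np.sin(p[2])
def J(w): d=w-p[:2]; return np.c_[c*d[:,0]+s*d[:,1],-s*d[:,0]+c*d[:,1]]*1000
# end tube top corners z .067
print("top",J(ray("top",T([(285,155),(398,192),(360,308),(240,270)])-.4,.067)).round(1).tolist())
print("scene",J(ray("scene",S([(315,184),(398,258),(292,335),(210,257)])-.4,.067)).round(1).tolist())
E
python3 fit.py
```

```text
top [ 0.55692098  0.07745585 -0.33388848] -19.130400826787156 [-1.0, -0.8, -1.4, 0.3, 0.9, 0.8, 1.6, -0.2, 1.1, -1.5, -1.0, 0.8]
scene [ 0.55482818  0.08117355 -0.33170635] -19.0053737024787 [-1.2, -0.0, -0.1, 2.4, 1.5, -0.5, -1.5, -0.6, 1.6, -0.4]
both [ 0.5563291   0.07919121 -0.33007942] -18.912157774595585 [-2.1, -0.3, -2.3, 0.8, 0.1, 1.0, 0.7, -0.1, -0.0, -1.0, -2.0, 1.3, -1.2, -1.2, -0.0, 1.0, 1.1, -1.7, -1.5, -1.9, 1.6, -1.7]
gap [[0.57869326 0.14446635 0.012     ]] gap seen top/scene: .5804 .1415 / .5773 .1450
top [[25.2, 58.7], [25.1, 13.4], [-21.5, 12.1], [-21.9, 59.6]]
scene [[22.4, 14.7], [-22.4, 14.5], [-22.0, 60.3], [22.8, 60.3]]
```

Run:
```python
from h import *
D=np.deg2rad
o=[np.pi,0,D(88)]
print(env.inverse_kinematics([.4478,-.1343,.15],o), env.inverse_kinematics([.5787,.1445,.12],[np.pi,0,D(70.9)]))
print(env.inverse_kinematics([.4478,-.1343,.15],[np.pi,0,D(-92)]))
env.reach([.4478,-.1343,.17],o)
env.move_straight([.4478,-.1343,.034],v=.15)
s=env.read_state();print(s["clock"],s["ee_pos"],s["ee_rot"],s["wrist_force"])
for n in("scene","top"): cv2.imwrite(f"pics/{n}1.png",env.capture(n)[:,:,::-1])
a=cv2.imread("pics/scene1.png")[120:270,290:490];cv2.imwrite("pics/c1.png",cv2.resize(a,(800,600)))
```

```text
[-0.60622937  0.32984307  0.92756775  2.15192863 -0.36212009  0.82063998
  0.51238473] [-0.77054802  0.51958426  0.56594312  1.8698089  -0.36059528  0.85501489
 -0.35739986]
[-0.81120526  0.54740786  1.29425843  2.15910833 -0.6704124   0.93716094
 -2.2988685 ]
4.6833 [ 0.44830099 -0.13453638  0.03453822] [3.14056430e+00 1.73210896e-04 1.53576298e+00] [-0.61666699 -0.32543882 -0.13377035]
```

View pics/c1.png

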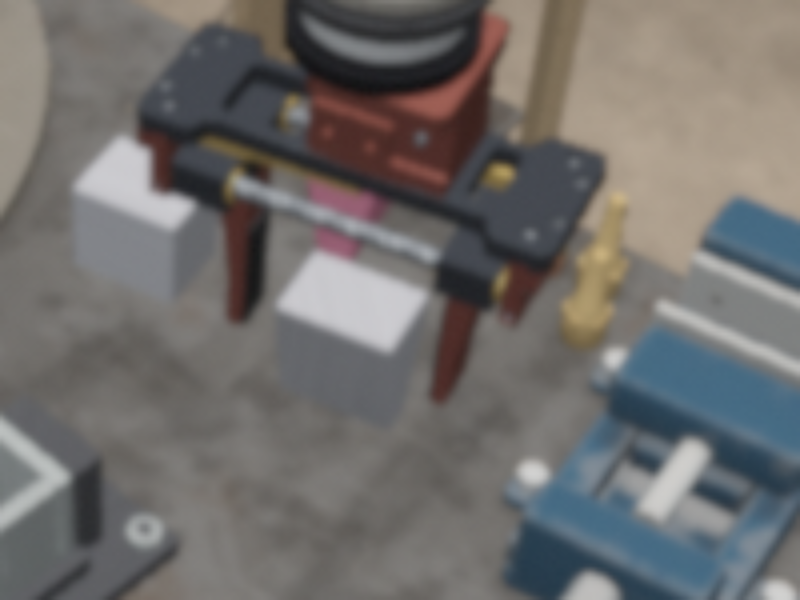

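The fingers straddle the wedge, whose top is at crop (350,300). The block at (140,220) and the pink one behind are clear of the fingers. Now grip, lift, move above the gap and look.

Run:
```python
from h import *
D=np.deg2rad
env.command_gripper(0.0,50)
s=env.read_state();print(s["clock"],s["ee_pos"],s["grip_width"],s["wrist_force"])
env.move_straight([.4478,-.1343,.18],v=.2)
s=env.read_state();print(s["grip_width"],s["wrist_force"])
# jig pose
p=np.array([.5565,.0788,D(-19.1)]);c,si=np.cos(p[2]),np.sin(p[2])
y=.0725
xy=p[:2]+[-si*y,c*y]
# wedge foot = tcp-0.034
env.reach([*xy,.18],[np.pi,0,D(70.9)])
env.move_straight([*xy,.034+.085],v=.15)
s=env.read_state();print(s["clock"],s["ee_pos"],s["ee_rot"],s["grip_width"])
for n in("scene","top"): cv2.imwrite(f"pics/{n}2.png",env.capture(n)[:,:,::-1])
a=cv2.imread("pics/scene2.png")[170:350,150:370];b=cv2.imread("pics/top2.png")[140:290,160:360]
cv2.imwrite("pics/c2.png",cv2.resize(a,(733,600)));cv2.imwrite("pics/d2.png",cv2.resize(b,(800,600)))
```

```text
5.3833 [ 0.44772311 -0.13429569  0.03405014] 0.0559334147598386 [-0.01463476  0.20870663  2.51118234]
0.055517296395256314 [-0.34818475 -0.29820308 -3.03058951]
8.0083 [0.58063344 0.14638983 0.11956109] [ 3.14102137e+00 -6.65283394e-05  1.23606137e+00] 0.05588913451277917
```

View pics/c2.png

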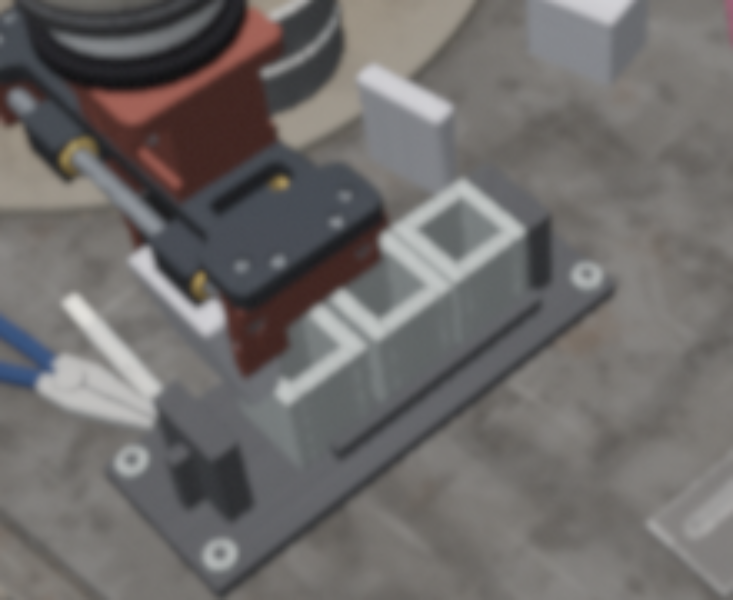

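View pics/d2.png

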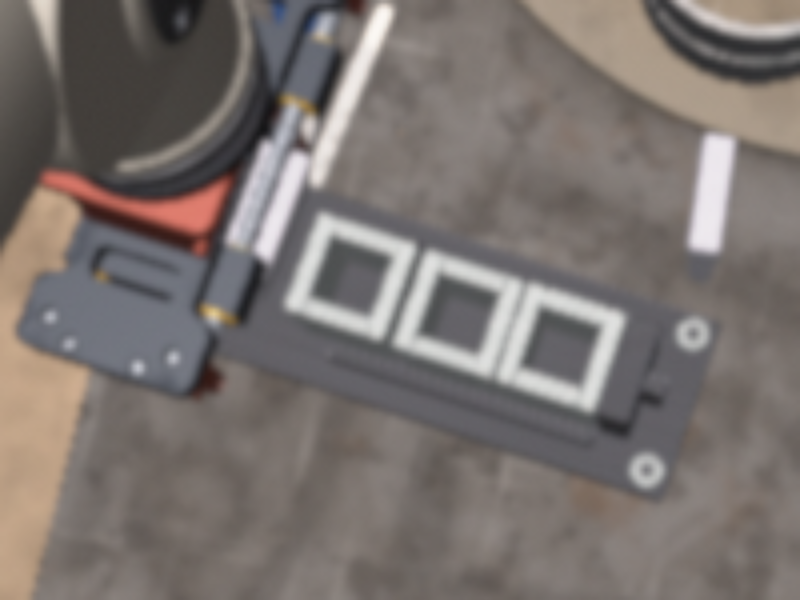

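Scene crop: the held wedge (white top at (180,290)) hangs over the gap between the tube at (320,340) and the stop at (200,430). Top crop: the wedge at (270,210) is at the row's angle. Now lower in small steps, watching the force.

```bash
cat > d.py <<'E'
from h import *
D=np.deg2rad
p=np.array([.5565,.0788,D(-19.1)]);c,si=np.cos(p[2]),np.sin(p[2])
def go(y,foot,v=.05,x=0.):
    xy=p[:2]+[c*x-si*y,si*x+c*y]
    env.move_straight([*xy,foot+.034],v=v)
    s=env.read_state();f=s["wrist_force"]; t=s["torque"]; d=s["ee_pos"][:2]-p[:2]
    r=[c*f[0]+si*f[1],-si*f[0]+c*f[1],f[2]]
    print(round(s["clock"],2),"foot cmd",round(foot,4),"act",round(s["ee_pos"][2]-.034,4),"y",round(-si*d[0]+c*d[1],4),"Fjig",np.round(r,1),"T",np.round(t,2),"w",round(s["grip_width"],4),flush=True)
    return r
E
python3 - <<'E'
from d import *
for ft in(.075,.066,.058,.050,.046):
    r=go(.0725,ft)
    if abs(r[2]+3)>6 or abs(r[1])>8: print("stop");break
for n in("scene","top"): cv2.imwrite(f"pics/{n}3.png",env.capture(n)[:,:,::-1])
a=cv2.imread("pics/scene3.png")[215:350,170:335];b=cv2.imread("pics/top3.png")[140:290,160:360]
cv2.imwrite("pics/c3.png",cv2.resize(a,(733,600)));cv2.imwrite("pics/d3.png",cv2.resize(b,(800,600)))
E
```

```text
8.46 foot cmd 0.075 act 0.0747 y 0.0724 Fjig [-0.4  0.  -2.4] T [-0.09  0.08 -0.01] w 0.0559
8.79 foot cmd 0.066 act 0.0655 y 0.0724 Fjig [-0.6  0.7 -2.3] T [-0.15  0.06  0.03] w 0.0555
9.1 foot cmd 0.058 act 0.0576 y 0.0724 Fjig [ 0.5 -0.3 -2.7] T [-0.06  0.07 -0.01] w 0.056
9.41 foot cmd 0.05 act 0.0496 y 0.0726 Fjig [ 0.5  0.8 -1.9] T [ 0.03  0.13 -0.01] w 0.0559
9.66 foot cmd 0.046 act 0.046 y 0.073 Fjig [-0.3  2.4 -2.4] T [ 0.24 -0.24  0.04] w 0.0555
```

View pics/c3.png

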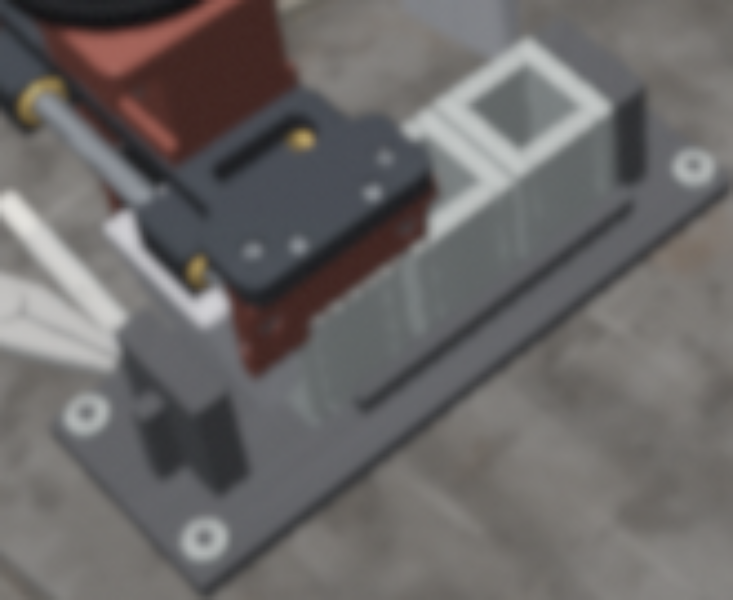

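Run:
```python
from d import *
ft=.046
while ft>.017:
    ft-=.002
    y=.086-(.008+.2*(.067-ft))
    r=go(y,ft,v=.03)
    if r[2]>14 or abs(r[1])>20: print("stop");break
for n in("scene","top"): cv2.imwrite(f"pics/{n}4.png",env.capture(n)[:,:,::-1])
a=cv2.imread("pics/scene4.png")[215:350,170:335];b=cv2.imread("pics/top4.png")[140:290,160:360]
cv2.imwrite("pics/c4.png",cv2.resize(a,(733,600)));cv2.imwrite("pics/d4.png",cv2.resize(b,(800,600)))
```

```text
10.01 foot cmd 0.044 act 0.0439 y 0.0734 Fjig [ 0.6  1.8 -3.4] T [ 0.29 -0.15  0.01] w 0.0558
10.26 foot cmd 0.042 act 0.0421 y 0.0736 Fjig [-0.   3.3 -0.2] T [ 0.61 -0.26 -0.02] w 0.0553
10.51 foot cmd 0.04 act 0.04 y 0.0727 Fjig [ 0.1  3.1 -0.6] T [ 0.59 -0.27  0.  ] w 0.0559
10.76 foot cmd 0.038 act 0.0379 y 0.072 Fjig [-0.8  2.7 -0.5] T [ 0.58 -0.33  0.07] w 0.0559
11.01 foot cmd 0.036 act 0.0358 y 0.0716 Fjig [ 0.5  3.  -2.5] T [ 0.51 -0.28  0.07] w 0.0559
11.26 foot cmd 0.034 act 0.0338 y 0.0711 Fjig [ 1.   1.8 -1.2] T [ 0.53 -0.25  0.02] w 0.0557
11.51 foot cmd 0.032 act 0.0318 y 0.0711 Fjig [ 0.3  3.3 -2.1] T [ 0.77 -0.46 -0.  ] w 0.0557
11.76 foot cmd 0.03 act 0.0301 y 0.0715 Fjig [ 1.3  4.8 -1.6] T [ 1.01 -0.62  0.06] w 0.0553
12.01 foot cmd 0.028 act 0.0283 y 0.0714 Fjig [0.9 5.3 0.5] T [ 1.16 -0.52  0.01] w 0.0557
12.26 foot cmd 0.026 act 0.0264 y 0.0712 Fjig [0.2 6.2 1. ] T [ 1.15 -0.56 -0.03] w 0.0562
12.51 foot cmd 0.024 act 0.0245 y 0.0709 Fjig [1.4 6.9 1.1] T [ 1.26 -0.68  0.06] w 0.0554
12.76 foot cmd 0.022 act 0.0229 y 0.0707 Fjig [0.5 5.6 4.6] T [ 1.22 -0.45  0.05] w 0.0558
13.01 foot cmd 0.02 act 0.0212 y 0.0704 Fjig [0.  6.5 5.8] T [ 1.19 -0.44 -0.  ] w 0.0555
13.26 foot cmd 0.018 act 0.0202 y 0.0704 Fjig [-2.4  6.8 15.7] T [1.35 0.25 0.01] w 0.0561
stop
```

View pics/c4.png

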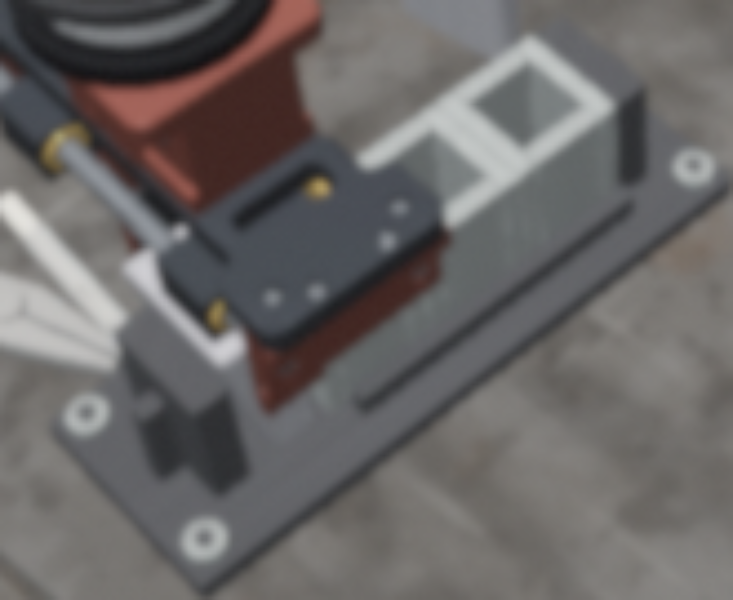

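View pics/d4.png

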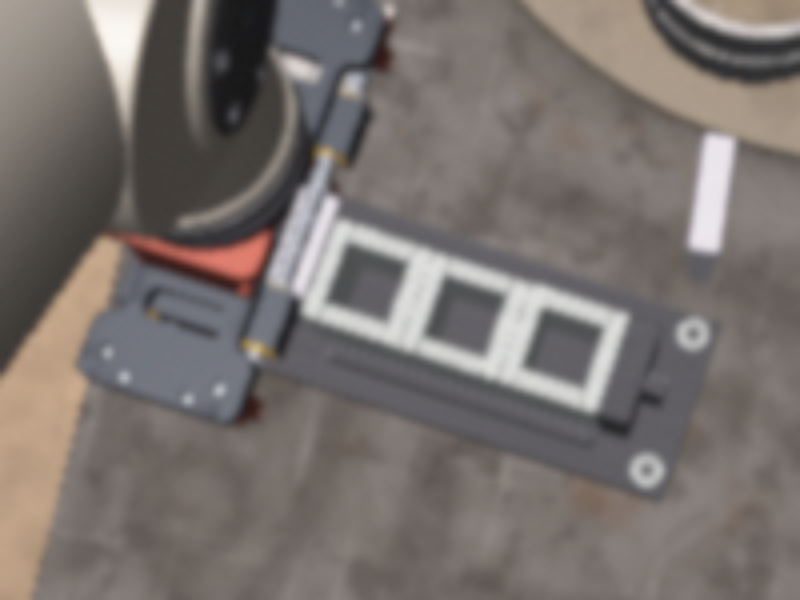

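The slits between tubes are closed and the vertical force has jumped to about 18 N. One slight extra press with the sideways load relaxed, then release and check.

Run:
```python
from d import *
go(.0700,.0172,v=.02)
env.hold(.2)
r=go(.0702,.0168,v=.02)
if r[2]<16: r=go(.0702,.0158,v=.02)
env.hold(.3)
# relieve
r=go(.0702,.0195,v=.02)
env.command_gripper(.087)
s=env.read_state();print(s["clock"],s["wrist_force"],s["grip_width"])
q=s["ee_pos"].copy();q[2]+=.12
env.move_straight(q,v=.2)
q[1]-=0;env.reach([.40,.33,.30],[np.pi,0,D(70.9)])
print(env.read_state()["clock"])
for n in("scene","top"): cv2.imwrite(f"pics/{n}5.png",env.capture(n)[:,:,::-1])
a=cv2.imread("pics/scene5.png")[215:350,170:335];b=cv2.imread("pics/top5.png")[140:290,160:360]
cv2.imwrite("pics/c5.png",cv2.resize(a,(733,600),interpolation=cv2.INTER_CUBIC));cv2.imwrite("pics/d5.png",cv2.resize(b,(800,600),interpolation=cv2.INTER_CUBIC))
```

```text
13.61 foot cmd 0.0172 act 0.0201 y 0.0704 Fjig [-5.4  1.3 23.6] T [0.61 1.16 0.12] w 0.056
14.06 foot cmd 0.0168 act 0.0201 y 0.0704 Fjig [-6.5  0.1 28.4] T [0.54 1.51 0.15] w 0.0557
14.64 foot cmd 0.0195 act 0.0205 y 0.0704 Fjig [0.1 2.6 8.9] T [ 0.73 -0.24  0.13] w 0.0559
15.3083 [-0.20611322 -0.02474674  0.91321691] 0.08744388405838092
17.1667
```

View pics/c5.png

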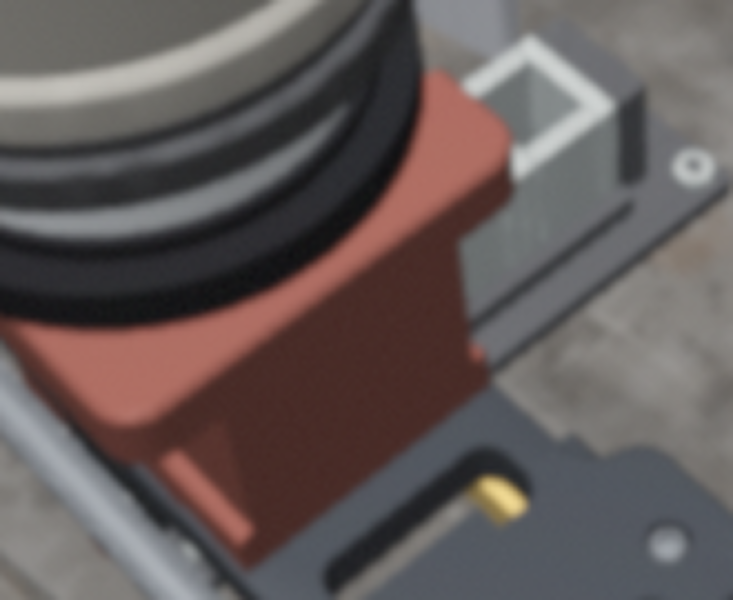

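View pics/d5.png

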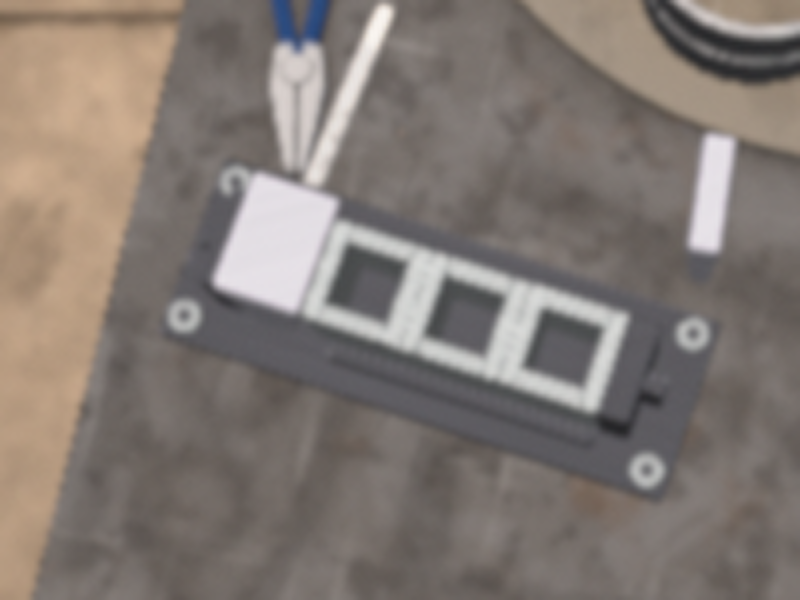

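Top crop: the wedge at (275,243) stands in the gap, square to the row, and the tubes show no slits. The arm blocks the scene camera, so I'll move it clear and check height and tilt.

Run:
```python
from d import *
env.movej([-1.338,0.477,0.022,1.555,-0.011,1.109,-0.083])
print(env.read_state()["clock"])
for n in("scene","top"): cv2.imwrite(f"pics/{n}6.png",env.capture(n)[:,:,::-1])
a=cv2.imread("pics/scene6.png")
cv2.imwrite("pics/c6.png",cv2.resize(a[215:350,170:335],(733,600),interpolation=cv2.INTER_CUBIC))
b=cv2.imread("pics/top6.png")
R={}
for n,im,seed,lo in(("top",b,(229,201),205),("scene",a,(210,275),185)):
    g=im.min(2);print(n,g[seed[1],seed[0]-25:seed[0]+25].tolist())
# predicted corners of wedge top with tcp-based pose
q=np.array([(28,21),(28,-21),(-28,-21),(-28,21)])/1000+[0,.0695]
W=np.c_[p[0]+c*q[:,0]-si*q[:,1],p[1]+si*q[:,0]+c*q[:,1],np.full(4,.087)]
for n,im,o,k in(("scene",a,(170,215),733/165),("top",b,(160,140),4.)):
    v=cv2.resize(im[o[1]:o[1]+135,o[0]:o[0]+165],(733,600),interpolation=cv2.INTER_CUBIC)
    z=(proj(n,W)-o+.5)*733/165
    if n=="scene": print(z.round())
    cv2.polylines(v,[z.round().astype(np.int32)],True,(0,255,0),1);cv2.imwrite(f"pics/ov_{n}.png",v)
```

```text
18.6167
top [104, 104, 103, 101, 95, 88, 82, 79, 84, 87, 93, 117, 163, 206, 222, 223, 222, 222, 222, 223, 222, 223, 222, 223, 222, 222, 222, 222, 222, 222, 221, 222, 222, 222, 221, 209, 181, 174, 195, 207, 203, 181, 140, 113, 119, 136, 155, 169, 178, 189]
scene [197, 195, 187, 172, 148, 126, 116, 114, 114, 111, 112, 118, 137, 162, 181, 191, 194, 196, 197, 196, 195, 195, 196, 197, 197, 195, 194, 194, 194, 195, 197, 197, 195, 196, 196, 197, 196, 195, 195, 196, 196, 197, 199, 199, 198, 198, 198, 195, 187, 171]
[[120. 265.]
 [222. 194.]
 [327. 293.]
 [224. 368.]]
```

View pics/ov_scene.png

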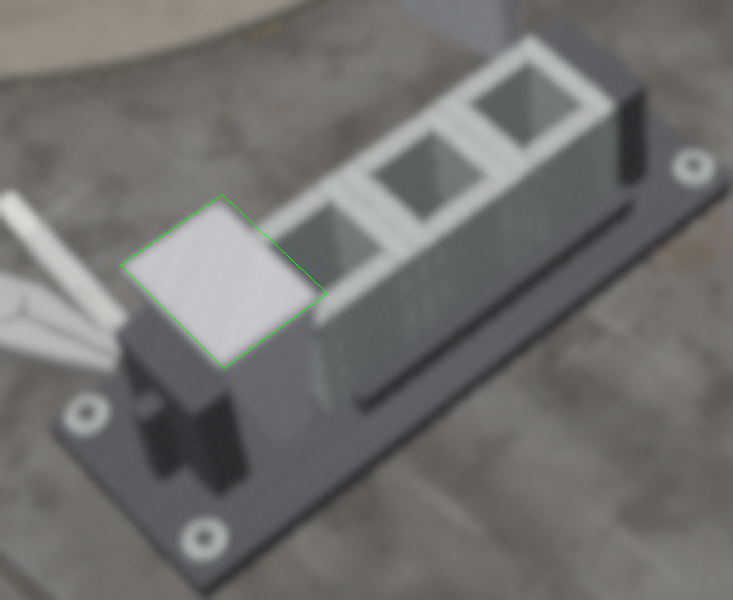

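View pics/ov_top.png

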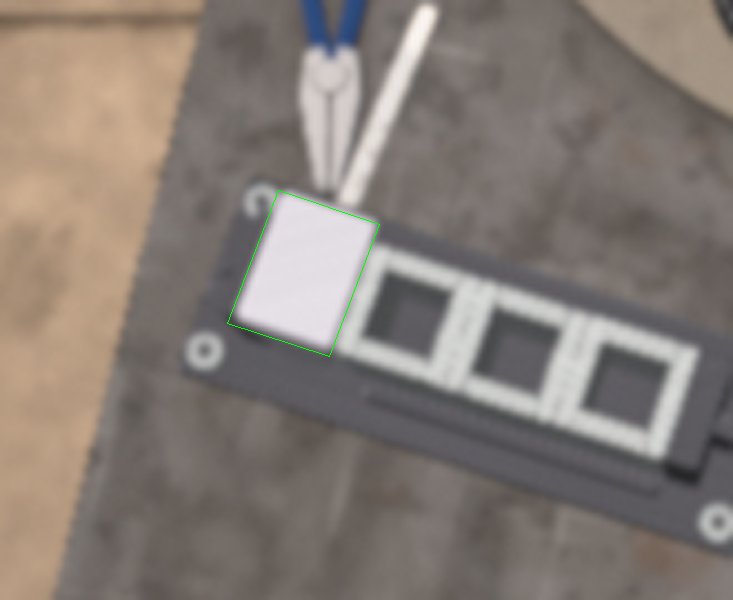

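The wedge's top face matches the predicted jammed outline (level, 20 mm above the tubes) in both views, at (222,280) and (303,273). The tubes show no slits and the wedge is square to the row. Handing in.

```bash
python3 -c "
from cell import env
print(env.finish_job(), env.read_state()['clock'])"
```

```text
the job is handed in; nothing more can be done
the job is handed in; nothing more can be done
```

The three tubes are locked: the thick grey wedge stands upright, narrow end down, in the gap at the +y stop. I pressed it until it jammed, let go and moved the arm clear, then handed the job in at about 18.6 s.

- **Pressing:** The wedge stopped moving at about 18 N down. I pressed on to about 28 N measured at the wrist (about 31 N with the wedge's weight), and it did not go further. That is above the stated 8 to 18 N needed to jam it, but within the 40 N and 120 N limits.
- **Last pictures, both cameras:** The tubes show no slits. The wedge's top face matches the outline predicted for the jammed pose, level and 20 mm above the tubes.
- **Checks that disagreed:** By the arm's reading the foot stopped 20 mm above the jig's underside, where about 22 mm was expected. It also stopped about 1.4 mm off in y. Both are within the calibration error plus a little slip in the grip, and I did not test for remaining play any other way.

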